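Unpack a grinding wheel and hang it on the free peg

TASK

Get the green grinding wheel out of the red tub and hang it by its bore on the peg stand whose peg is empty. First take off the tub's loose lid: tip it well up by its yellow tab while the edge across from the tab still rests on the tub's rim, then lift it off and lay it flat, tub side down, in the middle of the black mat. Do not drop the lid or the green wheel, and leave the other wheels and the tools, bottle and mug where they are.

Things in the scene. Friction and masses are not known exactly. Their poses are not given: they have to be found in the camera images.
- tub: red open-topped tub fixed to the bench, 140 mm (x) by 190 mm (y), 136 mm high, walls 5 mm; origin at the centre of its underside, z up. Two wheels stand on edge inside it, at y = +36 mm and y = -36 mm (which is in which place varies), each held between two black rails 14 mm apart and 45 mm high; the wheels' axes lie along the tub's y, their tops are 120 mm above the bench
- lid: loose grey lid, 200 g, on the tub's rim: plate 150 mm (x) by 200 mm (y), 6 mm thick, with a 122 by 172 mm plug 8 mm deep below it that sits in the tub's mouth with 4 mm play. Origin at the centre of the plate's underside (136 mm above the bench when closed, 11 mm when flat on the mat), z up, axes along the tub's when closed. Upright yellow tab at its +x edge
- lid_tab (a point): point in the lid's yellow tab where to grip it, 14 mm below the tab's top and 18 mm above the plate's upper face. The tab is 8 mm thick (lid x), 60 mm wide (lid y), 32 mm high above the plate
- lid_far (a point): middle of the lid's edge farthest from the tab (lid x = -75 mm), on the plate's underside; the lid tips about this edge
- mat: black rubber mat fixed on the bench, 210 mm (x) by 250 mm (y), 3 mm thick, origin at the centre of its underside
- green_wheel: green grinding wheel, 116 mm diameter, 10 mm thick, with a 28 mm round bore; origin at the centre of the bore, y axis = wheel axis. 220 g. Stands upright in the tub with its bore centre 62 mm above the bench; grip it across its thickness at the top of its rim, so that the bore stays free
- grey_wheel: grey grinding wheel, 116 mm diameter, 10 mm thick, with a 28 mm round bore; origin at the centre of the bore, y axis = wheel axis. Stands in the other place in the tub and stays there
- free_stand: wooden peg stand fixed on the bench, its peg empty: base 90 mm (x) by 120 mm (y, from -50 to +70) by 12 mm, upright board 60 mm wide (x), from y = -14 to 0 mm, top 128 mm above the bench; a steel peg 12 mm in diameter, 64 mm long, juts from the board along the stand's +y, rising 8 degrees. Origin on the bench, below the peg's root
- free_stand_peg (a point): point on the axis of the empty peg, 30 mm out from the board (stand y = 30 mm), 112 mm above the bench
- free_stand_tip (a point): on the axis of the empty peg, 58 mm out from the board, 116 mm above the bench; the round end reaches 6 mm farther
- used_stand: the other, identical peg stand; the white wheel hangs on its peg
- white_wheel: white grinding wheel, 116 mm diameter, 10 mm thick, with a 28 mm round bore; origin at the centre of the bore, y axis = wheel axis. Hangs on the other stand's peg and stays there
- hammer: hammer lying on the bench, bystander
- screwdriver: red-handled screwdriver, bystander
- wrench: steel wrench, bystander
- oil_bottle: red bottle, 150 mm high, bystander
- mug: blue mug, 90 mm high, bystander
Not all that is in view belongs to the job. Leave any purple look-alike of the free_stand alone.

How it is judged:
By the outcome, as a careful person would: the job done as asked, in the order asked, and still so for the second after the job is handed in, with the robot touching nothing.
It also fails if it takes over 54 s, if anything falls off the work surface, if the arm or the gripper's body presses on something with over 40 N, if the wrist force passes 120 N, or if a joint passes its speed limit or range.

ROBOT

A 7-joint arm with a two-finger parallel gripper is mounted at the origin on the work surface. World frame = base frame: x ahead of the robot, y to its left, z up, the work surface at z = 0. Lengths are in m, angles in rad, forces in N, time in s.
With the tool pointing down it reaches from about 0.4 to 0.85 m from the base axis. Payload 10.4 kg.
Tool frame: the origin (TCP) lies on the centre line of the jaws, within the pads' length; the fingertips stand robot.tip_reach ahead of it and the grasp point (between the pads) lies 2 mm behind it (robot.tip_reach is the distance from the TCP to the fingertips, in m); z points along the fingers, y is the line along which they close (so a half turn about z gives the same grasp; the last joint's range is limited). The gripper opens to 85 mm and grips with 20 to 120 N. Pads are 22 mm wide; open, the fingers measure 114 mm over their backs; the gripper's body (76 mm by 85 mm) begins 54 mm behind the grasp point. The pads swing forward as they close: fully open they stand 13 mm farther back than shut.
Start: joints at [-0.023, 0.332, -0.065, 1.46, 0.022, 1.35, -0.088], TCP at [0.625, 0, 0.248] pointing down, gripper open.
Joint ranges: [-2.6, 2.6], [-0.5, 2.12], [-1.47, 1.34], [0.16, 2.42], [-1.27, 4.41], [0.06, 2.06], [-2.6, 2.6]. Speed limits (rad/s): [2.22, 2.22, 2.79, 2.79, 3.14, 3.14, 3.14].

INTERFACE

Orientations are given as [roll, pitch, yaw] about the fixed x, y, z axes, in that order (R = Rz(yaw) Ry(pitch) Rx(roll)).
In Python, from station import sensors, read_camera, workorder, robot gives the robot as it stands.
- The arm moves only by the tool servo_tool, never from a script. Its argument "targets" is one flat list of numbers, 5 for each row, row after row: the shift along the tool's x, y, z in m, then the turn about the tool's z in degrees, then the finger opening in m, from 0 to 0.0854. A call has 1 to 12 rows; each row is the pose to reach, as a shift and turn from the pose commanded when the call began, along the tool's axes at that moment; what a row does not reach only later rows make up. A row lasts 1/8 s, in which the tool goes at most 62.5 mm and 10.7 degrees, less where a joint would pass 70% of its speed; a pose out of reach is approached as far as the arm can. A call with a gripper value outside its range is refused whole. The fingers move at their own pace and stop on an object; "squeeze" is the grip in N (left out, the last holds). Time passes only in rows, so rows that repeat a pose let the fingers close. It gives the time, the measured TCP pose, the force, the opening and the grip force at its end, in the units of the state.
- sensors.read_state(): the state, without advancing time (a new reading comes with each control period).
- read_camera(name): name is "scene" or "side" or "wrist"; returns a dict with "color" (480x640x3 uint8, blue, green, red), "mtx" (3x3 intrinsics, pixels), "view" (4x4, takes a point from world to camera coordinates); the wrist camera has in their place "hand_eye" (4x4, takes a point from camera to tool coordinates, whose origin is the TCP and whose axes are the flange's). Camera axes: x right, y down, z forward; pixel columns grow to the right and rows downward; lengths in m; the calibration is good to about 2 mm. A picture is of the moment at which its call begins: read the wrist's pose just before it. There is no depth.
- workorder.hand_in(): hands the job in; it is judged then, once.
The state is a dict: "time_s": time; "joint_positions": joint angles; "joint_vel": joint speeds; "tau": joint torques, N m; "position": TCP position; "ee_rot": TCP orientation; "contact_force": force on the tool from outside, world axes, zero at the start; "wrist_torque": the same for the moment, N m; "gripper_width": finger opening in m; "grasp_force": force on a finger pad.
Only numpy, scipy, OpenCV 4.12 (cv2) and the standard library are available. Lean on these libraries where they do the work, as an engineer would, in place of code of your own. Each camera call takes 0.05 s, during which the arm holds its last target. There are 200 camera calls.

## Working session

There is one attempt and no reset: what is moved stays moved. The work goes in short steps, Python scripts to look and compute and a tool call to move; the robot and the scene stay as the last step left them, time stands still between calls to the robot, and variables do not carry over. Pictures are saved under pics/ and viewed, at most 10 in all, crops included, and the job is handed in when it is done.

Besides the shell and the picture viewer there is one more tool, called after "Request:" as name(argument=value, ...), one argument or row to a line, values as JSON. servo_tool: Moves the arm, as the interface text tells. Its arguments: {"type":"object","properties":{"targets":{"type":"array"},"squeeze":{"type":"number"}},"required":["targets"]}

```bash
ls; mkdir -p pics; cat > h.py <<'E'
import numpy as np, cv2
from station import sensors, read_camera, workorder, robot
E
python3 - <<'E'
from h import *
s=sensors.read_state(); print(s, robot.tip_reach)
for n in("scene","side"):
    c=read_camera(n); cv2.imwrite(f"pics/{n}0.png",c["color"]); np.savez(f"{n}0.npz",**c); print(c["mtx"],c["view"])
c=read_camera("wrist"); print(c["mtx"],c["hand_eye"])
E
```

```text
pics
{'time_s': 0.0, 'joint_positions': array([-0.02259336,  0.33289368, -0.06470931,  1.46096413,  0.02160378,
        1.34988073, -0.08849721]), 'joint_vel': array([-0.00134106,  0.00032656, -0.00075583, -0.00094796, -0.00046001,
        0.00041537,  0.00016617]), 'tau': array([ 4.98105128e-04, -6.25449800e+01,  4.97091911e-02, -3.91610491e+01,
        1.63588714e-02,  9.83294769e-03, -6.01235030e-06]), 'position': array([ 6.24644267e-01, -4.23496886e-06,  2.47491422e-01]), 'ee_rot': array([-3.14014408e+00,  6.76025773e-05,  1.57082363e+00]), 'contact_force': array([-0.71739547, -0.78011373, -0.68121638]), 'wrist_torque': array([ 0.05588998,  0.02720109, -0.00761144]), 'grasp_force': 0.0, 'gripper_width': 0.0856518933631457} 0.017
[[566.3608551    0.         313.59343148]
 [  0.         566.3608551  233.54135204]
 [  0.           0.           1.        ]] [[-0.43664006  0.89962394 -0.0047141   0.29005507]
 [ 0.63564818  0.30480063 -0.70925874 -0.21359056]
 [-0.63662928 -0.31268729 -0.70493249  1.71572469]
 [ 0.          0.          0.          1.        ]]
[[584.44941117   0.         311.18480277]
 [  0.         584.44941117 234.99959237]
 [  0.           0.           1.        ]] [[ 0.79916455 -0.60108317 -0.00591911 -0.41383169]
 [-0.32032123 -0.41750645 -0.85034268  0.24086814]
 [ 0.50865541  0.68145974 -0.52619605  1.40222496]
 [ 0.          0.          0.          1.        ]]
[[335.87640339   0.         319.15634589]
 [  0.         335.87640339 236.31004555]
 [  0.           0.           1.        ]] [[-1.07289305e-03 -9.53033260e-01 -3.02863754e-01  7.77291865e-02]
 [ 9.99999239e-01 -8.38265521e-04 -9.04688345e-04  5.05940796e-06]
 [ 6.08317841e-04 -3.02864494e-01  9.53033435e-01 -1.25624187e-01]
 [ 0.00000000e+00  0.00000000e+00  0.00000000e+00  1.00000000e+00]]
```

View pics/scene0.png

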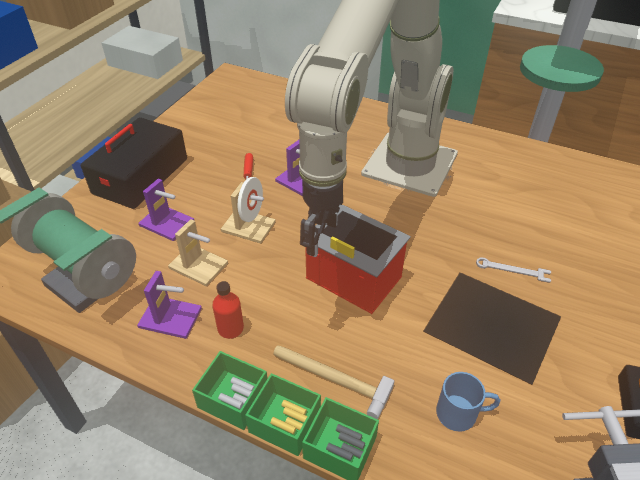

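View pics/side0.png

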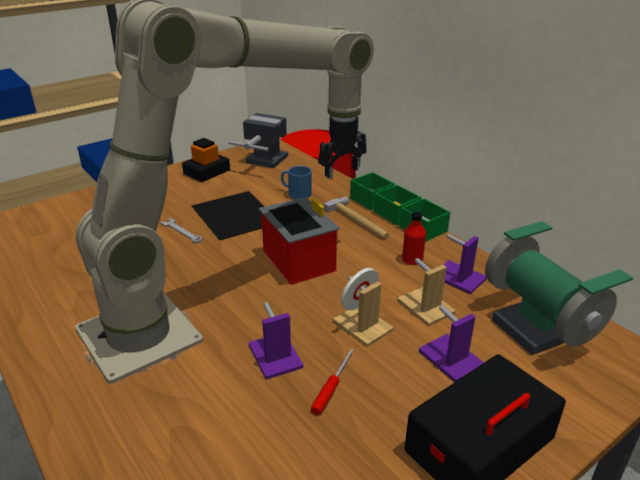

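```bash
python3 - <<'E'
from h import *
def crop(n,x,y,w,h):
    a=np.load(n+"0.npz")["color"][y:y+h,x:x+w]; return cv2.resize(a,(400,300),interpolation=cv2.INTER_CUBIC)
m=np.vstack([np.hstack([crop("scene",295,195,120,90),crop("side",250,190,120,90)]),
 np.hstack([crop("scene",150,210,100,75),crop("side",385,245,100,75)])])
cv2.imwrite("pics/m1.png",m)
for n in("scene","side"):
    d=np.load(n+"0.npz"); img=d["color"]; hsv=cv2.cvtColor(img,cv2.COLOR_BGR2HSV)
    K,V=d["mtx"],d["view"]; 
    def ray(u,z):
        r=V[:3,:3].T@np.linalg.inv(K)@[u[0],u[1],1]; c=-V[:3,:3].T@V[:3,3]; return c+r*(z-c[2])/r[2]
    mk=(hsv[...,2]<70).astype(np.uint8)
    roi=np.zeros_like(mk)
    if n=="scene": roi[265:390,415:570]=1
    else: roi[185:245,185:275]=1
    cs,_=cv2.findContours(mk*roi,cv2.RETR_EXTERNAL,cv2.CHAIN_APPROX_NONE); c=max(cs,key=cv2.contourArea)
    q=cv2.approxPolyDP(c,0.03*cv2.arcLength(c,True),True)[:,0]
    print(n,"mat",[(p.tolist(),ray(p,.003).round(4).tolist()) for p in q])
    y=cv2.inRange(hsv,(22,120,90),(35,255,255))
    if n=="scene": y[:225]=0;y[270:]=0;y[:,:320]=0;y[:,365:]=0
    else: y[:195]=0;y[220:]=0;y[:,:305]=0;y[:,330:]=0
    v,u=np.nonzero(y); print("tab",u.mean(),v.mean(),u.min(),u.max(),v.min(),v.max(),ray((u.mean(),v.mean()),.16))
E
```

```text
scene mat [([510, 335], [0.5004, 0.4089, 0.003])]
tab 342.03484320557493 246.90592334494772 331 354 236 257 [0.55295896 0.01634497 0.16      ]
side mat [([274, 227], [0.5371, 0.2185, 0.003]), ([274, 209], [0.6012, 0.3142, 0.003]), ([263, 214], [0.5545, 0.3083, 0.003]), ([249, 192], [0.5998, 0.4673, 0.003]), ([192, 205], [0.3997, 0.5035, 0.003]), ([219, 239], [0.3659, 0.2611, 0.003]), ([261, 228], [0.5016, 0.2381, 0.003]), ([262, 213], [0.5555, 0.3158, 0.003])]
tab 319.05263157894734 206.28070175438597 312 323 198 216 [0.55642767 0.01367471 0.16      ]
```

View pics/m1.png

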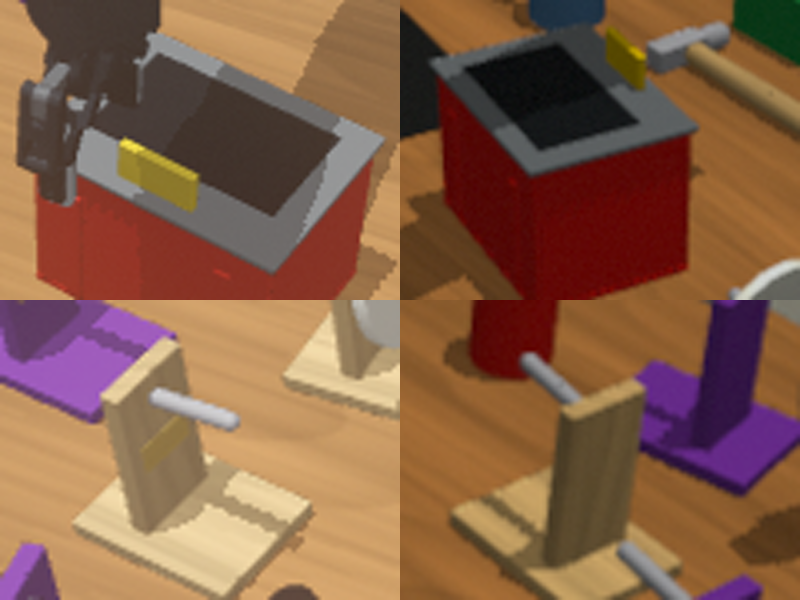

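```bash
cat >> h.py <<'E'
D={n:dict(np.load(n+"0.npz")) for n in("scene","side")}
def ray(n,u,z):
    K,V=D[n]["mtx"],D[n]["view"]; r=V[:3,:3].T@np.linalg.inv(K)@[u[0],u[1],1]; c=-V[:3,:3].T@V[:3,3]; return (c+r*(z-c[2])/r[2]).round(4)
def tri(a,b):
    P=[D[n]["mtx"]@D[n]["view"][:3] for n in("scene","side")]
    x=cv2.triangulatePoints(P[0],P[1],np.float64(a).reshape(2,1),np.float64(b).reshape(2,1)); return (x[:3]/x[3]).ravel().round(4)
E
python3 - <<'E'
from h import *
print("lid scene R,F,B",[ray("scene",p,.142) for p in((410.2,236.1),(376.9,276.3),(340,204.9))])
print("lid side L,F,R",[ray("side",p,.142) for p in((259,209.2),(289,241.6),(339.1,228.1))])
print("tab",tri((342,246.9),(318.5,207)))
print("tab top ends scene", [ray("scene",p,.174) for p in((331.2,237),(354,247.3))])
print("mat",[ray("scene",p,.003) for p in((462,276),(560,318),(532,377),(425,323))])
print("stand base scene L F R",[ray("scene",p,.012) for p in((168.7,265.7),(208.7,284.5),(228,263))])
print("stand base side L R",[ray("side",p,.012) for p in((397.5,298.7),(455,310.5))])
print("peg tip",tri((209.3,240.2),(416,260)),"root scene",ray("scene",(188,234.2),.108))
print("board top scene",[ray("scene",p,.128) for p in((150+102/4,210+100/4),(150+120/4,210+105/4),(150+183/4,210+48/4),(150+163/4,210+38/4))])
print("board top side",[ray("side",p,.128) for p in((385+162/4,245+105/4),(385+169/4,245+118/4),(385+245/4,245+90/4),(385+236/4,245+79/4))])
E
```

```text
lid scene R,F,B [array([0.4383, 0.1364, 0.142 ]), array([0.5843, 0.1121, 0.142 ]), array([ 0.4101, -0.0516,  0.142 ])]
lid side L,F,R [array([0.4328, 0.1285, 0.142 ]), array([ 0.4021, -0.0611,  0.142 ]), array([ 0.5457, -0.0872,  0.142 ])]
tab [0.5535 0.0148 0.1589]
tab top ends scene [array([ 0.5481, -0.0124,  0.174 ]), array([0.5553, 0.0452, 0.174 ])]
mat [array([0.3762, 0.2654, 0.003 ]), array([0.4036, 0.502 , 0.003 ]), array([0.5872, 0.4735, 0.003 ]), array([0.5512, 0.2275, 0.003 ])]
stand base scene L F R [array([ 0.6666, -0.3992,  0.012 ]), array([ 0.6747, -0.2757,  0.012 ]), array([ 0.595, -0.271,  0.012])]
stand base side L R [array([ 0.5809, -0.2842,  0.012 ]), array([ 0.6613, -0.4054,  0.012 ])]
peg tip [ 0.6282 -0.2894  0.1152] root scene [ 0.627  -0.3503  0.108 ]
board top scene [array([ 0.6571, -0.3606,  0.128 ]), array([ 0.6559, -0.3487,  0.128 ]), array([ 0.6  , -0.343,  0.128]), array([ 0.5979, -0.3587,  0.128 ])]
board top side [array([ 0.5979, -0.3505,  0.128 ]), array([ 0.5914, -0.3623,  0.128 ]), array([ 0.6491, -0.37  ,  0.128 ]), array([ 0.6536, -0.3587,  0.128 ])]
```

Request:
servo_tool(
  targets=[0.015, -0.071, 0.0, -80.6, 0.085, 0.015, -0.071, 0.0, -80.6, 0.085, 0.015, -0.071, 0.0, -80.6, 0.085, 0.015, -0.071, 0.0, -80.6, 0.085, 0.015, -0.071, 0.0, -80.6, 0.085, 0.015, -0.071, 0.0, -80.6, 0.085, 0.015, -0.071, 0.0, -80.6, 0.085, 0.015, -0.071, 0.0, -80.6, 0.085, 0.015, -0.071, 0.0, -80.6, 0.085],
)

```text
time_s: 1.27
position: [0.5539, 0.015, 0.2481]
ee_rot: [-3.142, -0.0, 2.977]
contact_force: [0.1, -0.9, -0.3]
gripper_width: 0.085
grasp_force: 0.0
```

```bash
cat >> h.py <<'E'
from scipy.spatial.transform import Rotation as Ro
def wrist(name=None):
    s=sensors.read_state(); c=read_camera("wrist"); 
    T=np.eye(4); T[:3,:3]=Ro.from_euler("xyz",s["ee_rot"]).as_matrix(); T[:3,3]=s["position"]
    W=T@c["hand_eye"]; D["wrist"]=dict(mtx=c["mtx"],view=np.linalg.inv(W),color=c["color"])
    if name: cv2.imwrite(f"pics/{name}.png",c["color"])
    return s,c["color"]
def proj(n,p):
    q=D[n]["mtx"]@(D[n]["view"]@np.append(p,1))[:3]; return (q[:2]/q[2]).round(1)
def show(s): print(s["time_s"],s["position"].round(4),np.degrees(s["ee_rot"]).round(2),s["contact_force"].round(1),s["gripper_width"],s["grasp_force"])
E
python3 - <<'E'
from h import *
s,im=wrist("w1"); show(s)
hsv=cv2.cvtColor(im,cv2.COLOR_BGR2HSV); y=cv2.inRange(hsv,(22,120,90),(35,255,255))
cs,_=cv2.findContours(y,cv2.RETR_EXTERNAL,cv2.CHAIN_APPROX_NONE); c=max(cs,key=cv2.contourArea)
b=cv2.boxPoints(cv2.minAreaRect(c)); print(b, [ray("wrist",p,.174) for p in b], cv2.contourArea(c))
E
```

```text
1.275 [0.5539 0.015  0.2481] [-1.8000e+02 -2.0000e-02  1.7056e+02] [ 0.1 -0.9 -0.3] 0.08500097198986638 0.0
[[271. 234.]
 [363. 234.]
 [363. 258.]
 [271. 258.]] [array([ 0.5334, -0.0119,  0.174 ]), array([0.5429, 0.0446, 0.174 ]), array([0.5588, 0.0426, 0.174 ]), array([ 0.5491, -0.0153,  0.174 ])] 1645.0
```

View pics/w1.png

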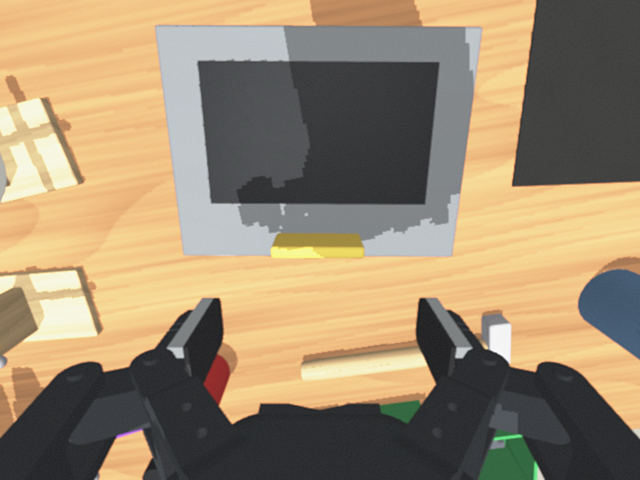

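```bash
python3 - <<'E'
from h import *
s,im=wrist()
t=ray("wrist",(317,253),.174); cs=[ray("wrist",p,.142) for p in((156,26),(481,27),(453,256),(184,256))]
print(t,cs,np.mean(cs,0))
print(np.linalg.norm(cs[0]-cs[1]),np.linalg.norm(cs[1]-cs[2]))
c=np.mean(cs,0); a=np.radians(-9.4); print("tab pred",c[:2]+.071*np.array([np.cos(a),np.sin(a)]))
R=Ro.from_euler("xyz",s["ee_rot"]).as_matrix(); print((R.T@(np.append(t[:2],.162)-s["position"])).round(4))
print("mat TCP side",ray("wrist",(537,0),.003),ray("wrist",(513,185),.003))
E
```

```text
[0.5506 0.0142 0.174 ] [array([ 0.4021, -0.0592,  0.142 ]), array([0.4353, 0.1343, 0.142 ]), array([0.5814, 0.1106, 0.142 ]), array([ 0.5483, -0.0851,  0.142 ])] [0.491775 0.02515  0.142   ]
0.19632750698768628 0.14800979697303826
tab pred [0.56182162 0.01355386]
[ 0.0031 -0.0013  0.0861]
mat TCP side [0.3963 0.251  0.003 ] [0.5705 0.2296 0.003 ]
```

Request:
servo_tool(
  targets=[0.002, -0.001, 0.04, 0, 0.085, 0.002, -0.001, 0.07, 0, 0.085, 0.002, -0.001, 0.086, 0, 0.085, 0.002, -0.001, 0.086, 0, 0.085, 0.002, -0.001, 0.086, 0, 0.085, 0.002, -0.001, 0.086, 0, 0.05, 0.002, -0.001, 0.086, 0, 0.05, 0.002, -0.001, 0.086, 0, 0.05, 0.002, -0.001, 0.086, 0, 0.05, 0.002, -0.001, 0.086, 0, 0.05],
  squeeze=40,
)

```text
time_s: 2.62
position: [0.5524, 0.0143, 0.1636]
ee_rot: [3.141, 0.002, 2.977]
contact_force: [-1.6, -0.8, 5.9]
gripper_width: 0.0591
grasp_force: 42.9
```

```bash
python3 - <<'E'
from h import *
s,im=wrist("w2"); show(s)
E
```

```text
2.625 [0.5524 0.0143 0.1636] [1.7999e+02 1.0000e-01 1.7059e+02] [-1.6 -0.8  5.9] 0.05911003924933005 42.90057063102722
```

View pics/w2.png

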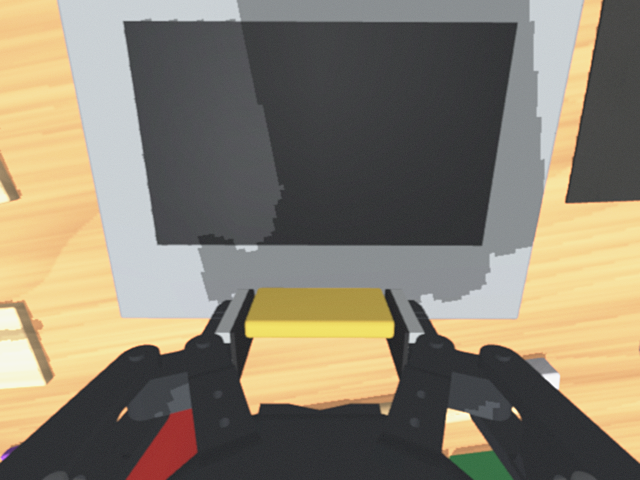

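Request:
servo_tool(
  targets=[0, 0, 0, 0, 0.07, 0, 0, -0.004, 0, 0.07, 0, 0, -0.004, 0, 0.07, 0, 0, -0.004, 0, 0.05, 0, 0, -0.004, 0, 0.05, 0, 0, -0.004, 0, 0.05, 0, 0, -0.004, 0, 0.05],
  squeeze=40,
)

```text
time_s: 3.55
position: [0.5521, 0.0144, 0.1667]
ee_rot: [3.141, 0.001, 2.978]
contact_force: [-2.1, -0.3, 5.0]
gripper_width: 0.059
grasp_force: 43.2
```

Request:
servo_tool(
  targets=[0.003, 0, -0.011, 0, 0.05, 0.0065, 0, -0.022, 0, 0.05, 0.011, 0, -0.033, 0, 0.05, 0.0165, 0, -0.043, 0, 0.05, 0.023, 0, -0.053, 0, 0.05, 0.03, 0, -0.0615, 0, 0.05, 0.03, 0, -0.0615, 0, 0.05, 0.03, 0, -0.0615, 0, 0.05],
)

```text
time_s: 4.55
position: [0.5222, 0.0192, 0.2276]
ee_rot: [-3.141, -0.0, 2.978]
contact_force: [-0.7, -0.2, -2.2]
gripper_width: 0.0588
grasp_force: 43.5
```

```bash
python3 - <<'E'
from h import *
s=sensors.read_state(); show(s)
a=read_camera("scene")["color"][150:330,250:450]; b=read_camera("side")["color"][120:300,220:420]
cv2.imwrite("pics/m2.png",cv2.resize(np.hstack([a,b]),(800,360)))
E
```

```text
4.55 [0.5222 0.0192 0.2276] [-1.7999e+02 -1.0000e-02  1.7060e+02] [-0.7 -0.2 -2.2] 0.05880132444384014 43.516870737075806
```

View pics/m2.png

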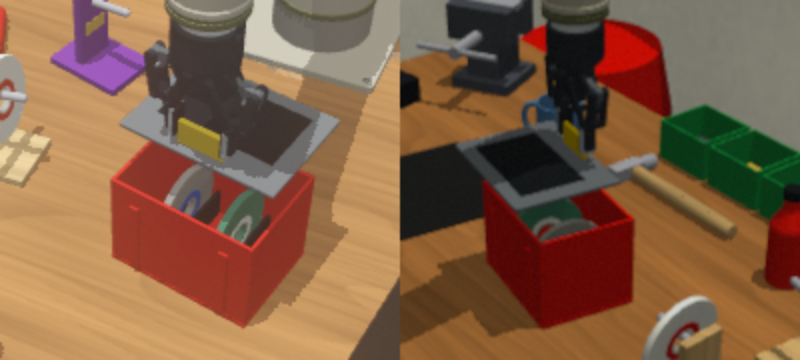

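Request:
servo_tool(
  targets=[-0.007, 0, 0.0085, 0, 0.05, -0.0135, 0, 0.0185, 0, 0.05, -0.019, 0, 0.0285, 0, 0.05, -0.0235, 0, 0.0395, 0, 0.05, -0.027, 0, 0.0505, 0, 0.05, -0.03, 0, 0.06, 0, 0.05, -0.03, 0, 0.06, 0, 0.05],
)

```text
time_s: 5.52
position: [0.552, 0.0144, 0.1675]
ee_rot: [3.142, -0.0, 2.978]
contact_force: [-0.1, -0.7, -2.0]
gripper_width: 0.0591
grasp_force: 44.0
```

Request:
servo_tool(
  targets=[0, 0, 0, 0, 0.05, 0, 0, 0, 0, 0.05, 0, 0, 0.0015, 0, 0.05, 0, 0, 0.0015, 0, 0.05],
  squeeze=20,
)

```text
time_s: 6.02
position: [0.5521, 0.0143, 0.1668]
ee_rot: [3.142, 0.001, 2.978]
contact_force: [-1.8, 0.4, 2.5]
gripper_width: 0.0585
grasp_force: 44.3
```

```bash
python3 - <<'E'
from h import *
s=sensors.read_state(); show(s)
a=read_camera("scene")["color"][150:330,250:450]; b=read_camera("side")["color"][120:300,220:420]
cv2.imwrite("pics/m3.png",cv2.resize(np.hstack([a,b]),(800,360)))
E
```

```text
6.025 [0.5521 0.0143 0.1668] [1.7999e+02 5.0000e-02 1.7060e+02] [-1.8  0.4  2.5] 0.05854852519053961 44.291932582855225
```

View pics/m3.png

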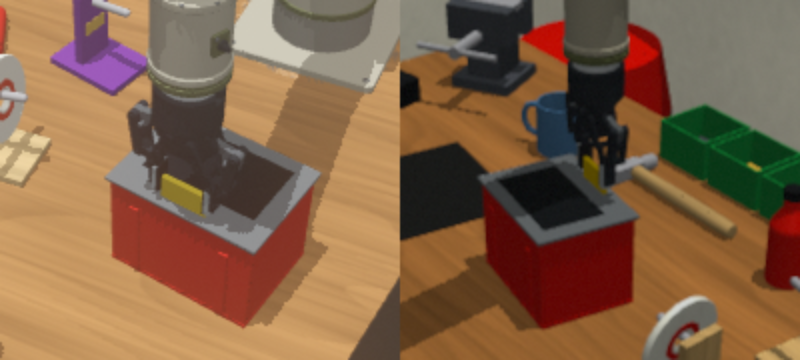

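Request:
servo_tool(
  targets=[0, 0, 0, 0, 0.07, 0, 0, 0, 0, 0.07, 0, 0, -0.009, 0, 0.07, 0, 0, -0.009, 0, 0.07, 0, 0, -0.009, 0, 0.056, 0, 0, -0.009, 0, 0.056, 0, 0, -0.009, 0, 0.056],
  squeeze=20,
)

```text
time_s: 7.0
position: [0.5521, 0.0143, 0.1759]
ee_rot: [3.142, 0.001, 2.978]
contact_force: [-1.0, -0.3, 4.8]
gripper_width: 0.0591
grasp_force: 20.9
```

```bash
cat >> h.py <<'E'
def pane(im):
    g=cv2.GaussianBlur(im,(3,3),0).max(2); m=(g<105).astype(np.uint8); n,l=cv2.connectedComponents(m)
    k=np.bincount(l[80:240,200:440][m[80:240,200:440]>0]).argmax(); c=max(cv2.findContours((l==k).astype(np.uint8),cv2.RETR_EXTERNAL,cv2.CHAIN_APPROX_NONE)[0],key=cv2.contourArea)
    q=cv2.approxPolyDP(cv2.convexHull(c),0.02*cv2.arcLength(c,True),True)[:,0]; return q
def order(q):
    q=q[np.argsort(q[:,1])]; return np.float64([*q[:2][np.argsort(q[:2,0])],*q[2:4][np.argsort(-q[2:4,0])]])
def tilt(q,w,h):  # lid pose in tool frame
    o=np.float64([[0,-w/2,0],[0,w/2,0],[h,w/2,0],[h,-w/2,0]])-[h/2,0,0]
    ok,r,t=cv2.solvePnP(o,order(q),D["wrist"]["mtx"],None)
    V=D["wrist"]["view"]; R=V[:3,:3].T@cv2.Rodrigues(r)[0]; p=V[:3,:3].T@(t.ravel()-V[:3,3]); return R,p
E
python3 - <<'E'
from h import *
s,im=wrist(); show(s); q=pane(im); print(q.tolist()); q=order(q); w=np.array([ray("wrist",p,.142) for p in q]); print(w)
print([np.linalg.norm(w[i]-w[(i+1)%4]).round(4) for i in range(4)],w.mean(0))
E
```

```text
7.0 [0.5521 0.0143 0.1759] [1.800e+02 4.000e-02 1.706e+02] [-1.  -0.3  4.8] 0.05913028789047266 20.90546876192093
[[141, 33], [499, 33], [470, 237], [170, 236]]
[[ 0.4253 -0.0399  0.142 ]
 [ 0.4499  0.1076  0.142 ]
 [ 0.5382  0.093   0.142 ]
 [ 0.5131 -0.0544  0.142 ]]
[np.float64(0.1495), np.float64(0.0895), np.float64(0.1495), np.float64(0.089)] [0.481625 0.026575 0.142   ]
```

Request:
servo_tool(
  targets=[0.003, 0, -0.011, 0, 0.056, 0.007, 0, -0.022, 0, 0.056, 0.007, 0, -0.022, 0, 0.056, 0.007, 0, -0.022, 0, 0.056],
)

```text
time_s: 7.55
position: [0.5449, 0.0155, 0.1972]
ee_rot: [-3.142, 0.0, 2.978]
contact_force: [-0.9, 0.7, -2.6]
gripper_width: 0.0592
grasp_force: 22.1
```

```bash
cat > t.py <<'E'
from h import *
s,im=wrist(); show(s); q=pane(im); print(q.tolist()); R,p=tilt(q,.150,.090)
# tub frame
a=np.radians(-9.4); print("tilt",np.degrees(np.arcsin(R[2,0])).round(1),"centre",p.round(4)); print("far",(p+R@[-.0625,0,0]).round(4),"tab edge",(p+R@[.085,0,0]).round(4))
E
python3 t.py
```

```text
7.55 [0.5449 0.0155 0.1972] [-180.     0.   170.6] [-0.9  0.7 -2.6] 0.05921450467084731 22.083105146884918
[[480, 55], [464, 244], [174, 241], [161, 54]]
tilt 7.5 centre [0.4791 0.0263 0.1524]
far [0.418  0.037  0.1442] tab edge [0.5621 0.0118 0.1635]
```

Request:
servo_tool(
  targets=[0.004, 0, -0.008, 0, 0.056, 0.009, 0, -0.018, 0, 0.056, 0.009, 0, -0.018, 0, 0.056, 0.009, 0, -0.018, 0, 0.056],
)

```text
time_s: 8.1
position: [0.5361, 0.017, 0.2154]
ee_rot: [3.142, 0.0, 2.978]
contact_force: [0.0, 0.7, -2.1]
gripper_width: 0.0588
grasp_force: 22.2
```

```bash
python3 t.py
```

```text
8.1 [0.5361 0.017  0.2154] [1.800e+02 2.000e-02 1.706e+02] [ 0.   0.7 -2.1] 0.058770393492244014 22.199243903160095
[[476, 63], [463, 246], [175, 243], [166, 61]]
tilt 9.8 centre [0.4723 0.0278 0.1678]
far [0.4116 0.0385 0.1572] tab edge [0.5548 0.0132 0.1823]
```

Request:
servo_tool(
  targets=[-0.004, 0, 0.0, 0, 0.056, -0.006, 0, 0.0, 0, 0.058, -0.006, 0, 0.0, 0, 0.0585, -0.006, 0, 0.0, 0, 0.0585],
)

```text
time_s: 8.65
position: [0.542, 0.016, 0.2153]
ee_rot: [3.142, -0.0, 2.978]
contact_force: [-0.7, 0.3, -2.3]
gripper_width: 0.0591
grasp_force: 22.2
```

```bash
python3 t.py
```

```text
8.65 [0.542  0.016  0.2153] [180.   -0.  170.6] [-0.7  0.3 -2.3] 0.05911757171356623 22.20661550760269
[[475, 64], [464, 246], [175, 244], [167, 62]]
tilt 10.9 centre [0.4784 0.0271 0.1676]
far [0.4179 0.0377 0.1558] tab edge [0.5606 0.0128 0.1836]
```

Request:
servo_tool(
  targets=[-0.002, 0, 0.006, 0, 0.0587, -0.003, 0, 0.012, 0, 0.0589, -0.003, 0, 0.012, 0, 0.059, -0.003, 0, 0.012, 0, 0.059],
)

```text
time_s: 9.2
position: [0.545, 0.0155, 0.2033]
ee_rot: [3.142, 0.0, 2.977]
contact_force: [0.4, 0.2, -1.4]
gripper_width: 0.0587
grasp_force: 22.2
```

```bash
python3 t.py
```

```text
9.2 [0.545  0.0155 0.2033] [180.    0.  170.6] [ 0.4  0.2 -1.4] 0.05868736285457512 22.20376342535019
[[474, 65], [464, 246], [175, 244], [168, 63]]
tilt 11.6 centre [0.4815 0.0266 0.155 ]
far [0.4212 0.0371 0.1425] tab edge [0.5635 0.0123 0.1721]
```

Request:
servo_tool(
  targets=[0, 0, 0, 0, 0.0592, 0, 0, 0, 0, 0.0592],
)

```text
time_s: 9.5
position: [0.545, 0.0155, 0.2035]
ee_rot: [3.142, 0.0, 2.978]
contact_force: [0.9, -0.4, -1.9]
gripper_width: 0.0593
grasp_force: 17.9
```

Request:
servo_tool(
  targets=[0, 0, 0, 0, 0.0594, 0, 0, 0, 0, 0.0594],
)

```text
time_s: 9.75
position: [0.545, 0.0155, 0.2034]
ee_rot: [3.142, 0.0, 2.978]
contact_force: [-0.3, 0.6, -1.9]
gripper_width: 0.0592
grasp_force: 13.4
```

Request:
servo_tool(
  targets=[0, 0, 0, 0, 0.0597, 0, 0, 0, 0, 0.0597],
)

```text
time_s: 10.0
position: [0.545, 0.0155, 0.2034]
ee_rot: [3.142, 0.0, 2.978]
contact_force: [-0.6, 0.1, -1.9]
gripper_width: 0.0599
grasp_force: 6.6
```

Request:
servo_tool(
  targets=[0.004, 0, -0.008, 0, 0.0597, 0.0085, 0, -0.017, 0, 0.0597, 0.0085, 0, -0.017, 0, 0.0597],
)

```text
time_s: 10.38
position: [0.5369, 0.017, 0.2217]
ee_rot: [3.141, 0.002, 2.978]
contact_force: [1.2, -1.0, -1.9]
gripper_width: 0.0599
grasp_force: 6.6
```

```bash
python3 t.py
```

```text
10.375 [0.5369 0.017  0.2217] [1.7998e+02 1.3000e-01 1.7061e+02] [ 1.2 -1.  -1.9] 0.05985216193450767 6.634216234087944
[[458, 90], [460, 254], [179, 252], [183, 89]]
tilt 20.8 centre [0.4811 0.0267 0.1632]
far [0.4235 0.0367 0.1411] tab edge [0.5594 0.013  0.1934]
```

Request:
servo_tool(
  targets=[0.009, 0, -0.009, 0, 0.0597, 0.0165, 0, -0.018, 0, 0.0597, 0.025, 0, -0.026, 0, 0.0597, 0.033, 0, -0.0335, 0, 0.0597, 0.033, 0, -0.0335, 0, 0.0597],
)

```text
time_s: 11.05
position: [0.5039, 0.0225, 0.2547]
ee_rot: [3.141, 0.001, 2.978]
contact_force: [0.0, -0.3, -2.8]
gripper_width: 0.0599
grasp_force: 6.6
```

```bash
python3 t.py
```

```text
11.05 [0.5039 0.0225 0.2547] [1.7999e+02 8.0000e-02 1.7062e+02] [ 0.  -0.3 -2.8] 0.05994645730859414 6.599259674549103
[[435, 140], [454, 272], [184, 271], [205, 139]]
tilt 39.9 centre [0.4674 0.0287 0.1799]
far [0.4201 0.037  0.1398] tab edge [0.5317 0.0175 0.2344]
```

Request:
servo_tool(
  targets=[0.009, 0, -0.007, 0, 0.0597, 0.018, 0, -0.0125, 0, 0.0597, 0.028, 0, -0.0175, 0, 0.0597, 0.028, 0, -0.0175, 0, 0.0597, 0.028, 0, -0.0175, 0, 0.0597],
)

```text
time_s: 11.72
position: [0.4764, 0.0268, 0.2713]
ee_rot: [-3.142, 0.0, 2.977]
contact_force: [0.3, 0.1, -3.4]
gripper_width: 0.0599
grasp_force: 6.6
```

```bash
python3 t.py
```

```text
11.725 [0.4764 0.0268 0.2713] [-1.8000e+02  2.0000e-02  1.7059e+02] [ 0.3  0.1 -3.4] 0.059850507354988536 6.613415703177452
[[453, 283], [186, 279], [214, 168], [425, 168]]
tilt 52.4 centre [0.4527 0.031  0.1893]
far [0.4151 0.0378 0.1398] tab edge [0.5038 0.0218 0.2566]
```

Request:
servo_tool(
  targets=[0, 0, -0.01, 0, 0.058, 0, 0, -0.03, 0, 0.058, 0, 0, -0.06, 0, 0.058, 0, 0, -0.08, 0, 0.058, 0, 0, -0.08, 0, 0.058],
)

```text
time_s: 12.4
position: [0.4772, 0.0269, 0.3529]
ee_rot: [3.141, 0.003, 2.978]
contact_force: [0.6, 0.3, -3.8]
gripper_width: 0.0592
grasp_force: 23.4
```

```bash
python3 t.py; python3 - <<'E'
from h import *
for n,roi,seed in(("scene",(415,265,160,125),(490,320)),("side",(185,185,90,60),(228,213))):
    im=D[n]["color"]; g=im.max(2); x,y,w,h=roi
    m=np.zeros_like(g); m[y:y+h,x:x+w]=(g[y:y+h,x:x+w]<85); nn,l=cv2.connectedComponents(m); c=max(cv2.findContours((l==l[seed[1],seed[0]]).astype(np.uint8),cv2.RETR_EXTERNAL,cv2.CHAIN_APPROX_NONE)[0],key=cv2.contourArea)
    q=cv2.approxPolyDP(cv2.convexHull(c),0.02*cv2.arcLength(c,True),True)[:,0]
    w=np.array([ray(n,p,.003) for p in q]); print(n,g[seed[1],seed[0]],q.tolist(),w.tolist(),[np.linalg.norm(w[i]-w[i-1]).round(3) for i in range(len(w))],w.mean(0))
E
```

```text
12.4 [0.4772 0.0269 0.3529] [1.7996e+02 1.7000e-01 1.7060e+02] [ 0.6  0.3 -3.8] 0.05919293780363785 23.44238966703415
[[452, 281], [186, 284], [215, 170], [424, 170]]
tilt 52.9 centre [0.4549 0.0307 0.2701]
far [0.4177 0.0368 0.2202] tab edge [0.5055 0.0223 0.3379]
scene 72 [[458, 277], [559, 317], [532, 383], [440, 339], [435, 314]] [[0.3836, 0.2574, 0.003], [0.4016, 0.4995, 0.003], [0.6016, 0.4762, 0.003], [0.5786, 0.2711, 0.003], [0.5167, 0.2404, 0.003]] [np.float64(0.134), np.float64(0.243), np.float64(0.201), np.float64(0.206), np.float64(0.069)] [0.49642 0.34892 0.003  ]
side 27 [[192, 205], [248, 191], [274, 208], [274, 244], [219, 239]] [[0.3997, 0.5035, 0.003], [0.601, 0.4758, 0.003], [0.605, 0.3198, 0.003], [0.4822, 0.1367, 0.003], [0.3659, 0.2611, 0.003]] [np.float64(0.245), np.float64(0.203), np.float64(0.156), np.float64(0.22), np.float64(0.17)] [0.49076 0.33938 0.003  ]
```

Request:
servo_tool(
  targets=[0.004, 0.02, 0, 0, 0.058, 0.013, 0.06, 0, 0, 0.058, 0.021, 0.105, 0, -0.5, 0.058, 0.03, 0.15, 0, -1, 0.058, 0.04, 0.195, 0, -1.5, 0.058, 0.049, 0.24, 0, -2, 0.058, 0.057, 0.28, 0.01, -2.3, 0.058, 0.064, 0.315, 0.03, -2.3, 0.058, 0.068, 0.335, 0.06, -2.3, 0.058, 0.068, 0.335, 0.1, -2.3, 0.058, 0.068, 0.335, 0.14, -2.3, 0.058, 0.068, 0.335, 0.14, -2.3, 0.058],
)

```text
time_s: 13.95
position: [0.4624, 0.3668, 0.2074]
ee_rot: [-3.136, -0.005, 3.018]
contact_force: [-0.1, 0.9, -1.3]
gripper_width: 0.0594
grasp_force: 23.4
```

```bash
python3 t.py
```

```text
13.95 [0.4624 0.3668 0.2074] [-179.7    -0.31  172.91] [-0.1  0.9 -1.3] 0.05936294431147513 23.40689867734909
[[427, 169], [452, 283], [186, 283], [214, 166]]
tilt 50.4 centre [0.4384 0.3699 0.1262]
far [0.3989 0.3749 0.078 ] tab edge [0.4921 0.363  0.1917]
```

Request:
servo_tool(
  targets=[0, 0, 0.02, 0, 0.058, 0, 0, 0.04, 0, 0.058, 0, 0, 0.055, 0, 0.058, 0, 0, 0.062, 0, 0.058, 0, 0, 0.062, 0, 0.058],
)

```text
time_s: 14.62
position: [0.464, 0.3684, 0.1491]
ee_rot: [-3.141, -0.0, 3.018]
contact_force: [0.1, 0.9, -2.2]
gripper_width: 0.0589
grasp_force: 23.4
```

```bash
python3 t.py
```

```text
14.625 [0.464  0.3684 0.1491] [-1.7998e+02 -2.0000e-02  1.7290e+02] [ 0.1  0.9 -2.2] 0.05888975165224975 23.43813121318817
[[452, 280], [186, 283], [214, 168], [425, 168]]
tilt 51.9 centre [0.4403 0.3713 0.0668]
far [0.402  0.376  0.0177] tab edge [0.4924 0.3649 0.1337]
```

Request:
servo_tool(
  targets=[-0.002, 0, 0.006, 0, 0.058, -0.003, 0, 0.01, 0, 0.0585, -0.003, 0, 0.01, 0, 0.0597, -0.003, 0, 0.01, 0, 0.0597, -0.012, 0, 0.0145, 0, 0.0597, -0.02, 0, 0.019, 0, 0.0597, -0.027, 0, 0.024, 0, 0.0597, -0.034, 0, 0.029, 0, 0.0597, -0.041, 0, 0.0355, 0, 0.0597, -0.048, 0, 0.042, 0, 0.0597, -0.048, 0, 0.042, 0, 0.0597],
)

```text
time_s: 16.05
position: [0.5119, 0.3619, 0.1064]
ee_rot: [-3.141, -0.001, 3.017]
contact_force: [1.2, -0.3, 0.0]
gripper_width: 0.0598
grasp_force: 6.5
```

```bash
python3 t.py
```

```text
16.05 [0.5119 0.3619 0.1064] [-1.7994e+02 -5.0000e-02  1.7285e+02] [ 1.2 -0.3  0. ] 0.05981910169109695 6.52806356549263
[[196, 115], [445, 116], [457, 264], [182, 262]]
tilt 30.3 centre [0.4652 0.3681 0.0393]
far [0.4117 0.3753 0.0078] tab edge [0.5379 0.3583 0.0822]
```

Request:
servo_tool(
  targets=[-0.008, 0, 0.008, 0, 0.0597, -0.015, 0, 0.0165, 0, 0.0597, -0.0215, 0, 0.0255, 0, 0.0597, -0.027, 0, 0.035, 0, 0.0597, -0.032, 0, 0.045, 0, 0.0597, -0.0345, 0, 0.051, 0, 0.0597, -0.036, 0, 0.055, 0, 0.0597, -0.036, 0, 0.055, 0, 0.0597],
)

```text
time_s: 17.1
position: [0.5471, 0.3581, 0.0521]
ee_rot: [-3.141, -0.0, 3.018]
contact_force: [-0.0, -1.5, -1.3]
gripper_width: 0.0594
grasp_force: 6.2
```

```bash
python3 t.py
```

```text
17.1 [0.5471 0.3581 0.0521] [-1.7998e+02 -3.0000e-02  1.7292e+02] [-0.  -1.5 -1.3] 0.05936414916636662 6.221233829855919
[[143, 39], [496, 40], [469, 240], [171, 239]]
tilt 0.4 centre [0.4782 0.367  0.0164]
far [0.4162 0.3749 0.016 ] tab edge [0.5625 0.3564 0.017 ]
```

Request:
servo_tool(
  targets=[0, 0, 0, 0, 0.065, 0, 0, 0, 0, 0.075, 0, 0, -0.01, 0, 0.08, 0, 0, -0.05, 0, 0.08, 0, 0, -0.1, 0, 0.08, 0, 0, -0.16, 0, 0.06, 0.002, -0.05, -0.21, 0.5, 0.045, 0.004, -0.11, -0.21, 1, 0.045, 0.007, -0.17, -0.21, 1.5, 0.045, 0.009, -0.23, -0.21, 2.3, 0.045, 0.011, -0.28, -0.21, 2.3, 0.045, 0.012, -0.301, -0.21, 2.3, 0.045],
)

```text
time_s: 18.65
position: [0.4979, 0.0577, 0.2634]
ee_rot: [-3.141, 0.002, 2.974]
contact_force: [-0.5, 0.2, 0.4]
gripper_width: 0.0447
grasp_force: 0.0
```

Request:
servo_tool(
  targets=[0, 0, 0, 0, 0.045, 0, 0, 0, 0, 0.045, 0, 0, 0, 0, 0.045],
)

```text
time_s: 19.02
position: [0.4983, 0.0623, 0.2624]
ee_rot: [3.141, 0.0, 2.98]
contact_force: [-0.0, 0.0, -0.2]
gripper_width: 0.0447
grasp_force: 0.0
```

```bash
python3 - <<'E'
from h import *
s,im=wrist("w3"); show(s)
for n in("scene","side"): c=read_camera(n); np.savez(n+"1.npz",**c)
E
```

```text
19.025 [0.4983 0.0623 0.2624] [179.97   0.   170.72] [-0.   0.  -0.2] 0.044717389640472345 0.0
```

View pics/w3.png

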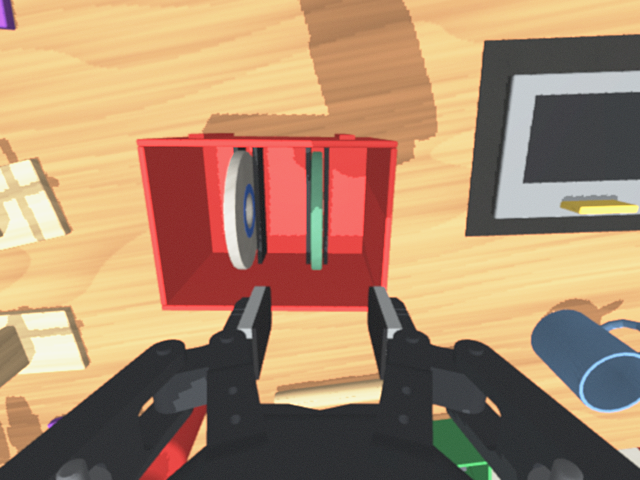

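```bash
python3 - <<'E'
from h import *
s,im=wrist()
hsv=cv2.cvtColor(im,cv2.COLOR_BGR2HSV); m=cv2.inRange(hsv,(65,60,40),(95,255,255)); m[:140]=0;m[280:]=0;m[:,:290]=0;m[:,345:]=0
v,u=np.nonzero(m); print(u.mean(),u.min(),u.max(),v.min(),v.max(),np.polyfit(v,u,1))
w=[ray("wrist",p,.136) for p in((139,142),(396,142),(385,309),(163,308))]; print(w,np.mean(w,0))
c=np.mean(w,0)
g=np.array([ray("wrist",(u.mean(),vv),.11) for vv in(160,262)]); print(g)
R=Ro.from_euler("xyz",s["ee_rot"]).as_matrix(); e=np.array([np.sin(np.radians(9.4)),np.cos(np.radians(9.4))])
for t in (c[:2]+.036*e,): print(t,(R.T@(np.append(t,.121)-s["position"])).round(4))
for p in g: print((R.T@(p-s["position"])).round(4))
E
```

```text
316.51846153846157 311 322 153 268 [-7.10440795e-03  3.18015333e+02]
[array([ 0.4088, -0.0553,  0.136 ]), array([0.4391, 0.1278, 0.136 ]), array([0.5733, 0.1058, 0.136 ]), array([ 0.5417, -0.079 ,  0.136 ])] [0.490725 0.024825 0.136   ]
[[0.4444 0.0685 0.11  ]
 [0.532  0.0538 0.11  ]]
[0.49660473 0.0603416 ] [ 0.0014 -0.0016  0.1413]
[ 0.0543 -0.002   0.1523]
[-0.0346 -0.0023  0.1523]
```

Request:
servo_tool(
  targets=[0.001, -0.002, 0.05, 0, 0.045, 0.001, -0.002, 0.09, 0, 0.045, 0.001, -0.002, 0.12, 0, 0.045, 0.001, -0.002, 0.135, 0, 0.045, 0.001, -0.002, 0.1415, 0, 0.045, 0.001, -0.002, 0.1415, 0, 0.03, 0.001, -0.002, 0.1415, 0, 0.015, 0.001, -0.002, 0.1415, 0, 0.0, 0.001, -0.002, 0.1415, 0, 0.0, 0.001, -0.002, 0.1415, 0, 0.0, 0.001, -0.002, 0.1415, 0, 0.0],
  squeeze=60,
)

```text
time_s: 20.6
position: [0.4977, 0.0593, 0.122]
ee_rot: [3.141, 0.002, 2.978]
contact_force: [-0.9, 0.2, 6.9]
gripper_width: 0.0086
grasp_force: 60.4
```

```bash
python3 - <<'E'
from h import *
s=sensors.read_state(); show(s)
# stand: refine from images after arm moved; print wrist-independent checks using scene1/side1 masks
for n in("scene","side"):
    im=np.load(n+"1.npz")["color"]; x,y=(150,210) if n=="scene" else (385,245)
    cv2.imwrite(f"pics/s_{n}.png",cv2.resize(im[y:y+75,x:x+100],(400,300)))
E
```

```text
20.6 [0.4977 0.0593 0.122 ] [1.7996e+02 1.2000e-01 1.7060e+02] [-0.9  0.2  6.9] 0.008623096145840795 60.38815498352051
```

Request:
servo_tool(
  targets=[0, 0, -0.01, 0, 0.0, 0, 0, -0.04, 0, 0.0, 0, 0, -0.08, 0, 0.0, 0, 0, -0.13, 0, 0.0, 0, 0, -0.175, 0, 0.0, -0.01, -0.02, -0.2, -1, 0.0, -0.04, -0.06, -0.2, -2, 0.0, -0.075, -0.11, -0.2, -3, 0.0, -0.11, -0.16, -0.2, -4, 0.0, -0.145, -0.22, -0.2, -5.4, 0.0, -0.17, -0.26, -0.2, -5.4, 0.0, -0.179, -0.269, -0.2, -5.4, 0.0],
)

```text
time_s: 22.1
position: [0.629, -0.2402, 0.3198]
ee_rot: [-3.14, -0.002, 3.066]
contact_force: [-1.0, 1.5, -2.3]
gripper_width: 0.0084
grasp_force: 59.2
```

Request:
servo_tool(
  targets=[0, 0, 0, 0, 0.0, 0, 0, 0, 0, 0.0, 0, 0, 0, 0, 0.0],
)

```text
time_s: 22.48
position: [0.6296, -0.234, 0.3215]
ee_rot: [3.141, 0.001, 3.074]
contact_force: [0.3, 0.3, -1.6]
gripper_width: 0.0081
grasp_force: 59.2
```

```bash
python3 - <<'E'
from h import *
s,im=wrist("w4"); show(s)
c=np.vstack([cv2.resize(im,(800,600))]); cv2.imwrite("pics/w4.png",c)
E
```

```text
22.475 [ 0.6296 -0.234   0.3215] [1.7998e+02 4.0000e-02 1.7611e+02] [ 0.3  0.3 -1.6] 0.008149367410162657 59.23039734363556
```

View pics/w4.png

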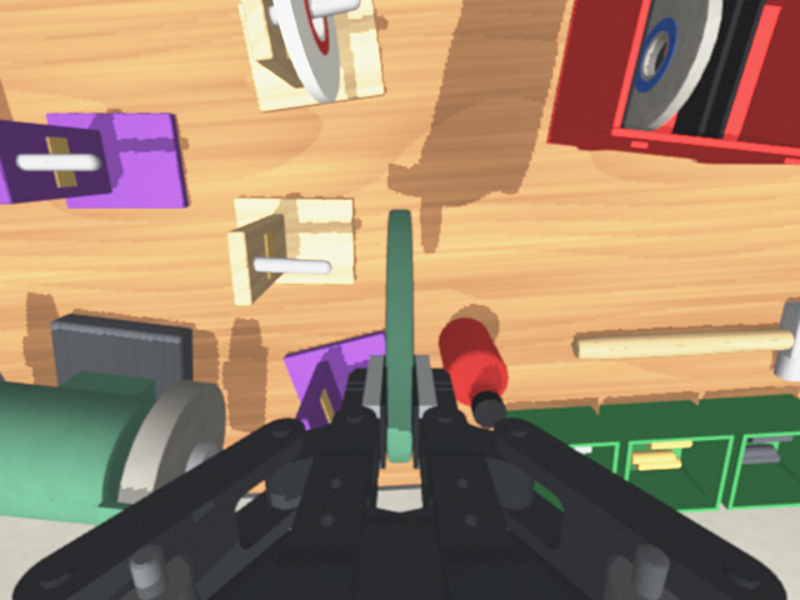

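```bash
python3 - <<'E'
from h import *
s,im=wrist()
hsv=cv2.cvtColor(im,cv2.COLOR_BGR2HSV); m=((hsv[...,1]<45)&(hsv[...,2]>120)).astype(np.uint8); m[:195]=0;m[230:]=0;m[:,:195]=0;m[:,275:]=0
v,u=np.nonzero(m); print(len(u),u.min(),u.max(),v.min(),v.max()); k=np.polyfit(u,v,1); print(k)
R=Ro.from_euler("xyz",s["ee_rot"]).as_matrix(); L=lambda p:(R.T@(p-s["position"])).round(4)
e=ray("wrist",(u.max()-1,np.polyval(k,u.max()-1)),.118); r=ray("wrist",(u.min()+1,np.polyval(k,u.min()+1)),.109)
print("tip end",e,L(e),"root",r,L(r),np.linalg.norm(e-r),"yaw",np.degrees(np.arctan2(-(e-r)[0],(e-r)[1])))
b=[ray("wrist",np.array(p)/1.25,.012) for p in((236,199),(353,198),(355,285))]; print(b,"yaw edge",np.degrees(np.arctan2(*( (b[1]-b[2])[[1,0]]*[-1,-1])) ),np.linalg.norm(b[1]-b[2]),np.linalg.norm(b[1]-b[0]))
t=b[1]-b[0]; print("y-yaw",np.degrees(np.arctan2(-t[0],t[1])))
# scene/side after arm moved
for n in("scene","side"): print(n,[proj(n,p) for p in(e,r)])
E
```

```text
1463 195 274 195 229
[-1.13740659e-01  2.38471647e+02]
tip end [ 0.6231 -0.2799  0.118 ] [ 0.0035 -0.046   0.2034] root [ 0.6287 -0.3619  0.109 ] [-0.0077 -0.1274  0.2124] 0.08268228347112822 yaw 3.9068163841034544
[array([ 0.5766, -0.3957,  0.012 ]), array([ 0.5838, -0.2774,  0.012 ]), array([ 0.6752, -0.2847,  0.012 ])] yaw edge -4.566446597456794 0.09169105736111896 0.11851890144614066
y-yaw -3.4828518703223725
scene [array([213.3, 239.3]), array([183.5, 232.9])]
side [array([411.5, 258. ]), array([437.1, 275.3])]
```

```bash
python3 - <<'E'
from h import *
s,im=wrist(); R=Ro.from_euler("xyz",s["ee_rot"]).as_matrix(); L=lambda p:(R.T@(np.array(p)-s["position"])).round(4)
show(s)
e=ray("wrist",(264,213.6),.117); r=ray("wrist",(204,211.2),.108); print("peg",e,r,e-r)
print("bottle",ray("scene",(229,328),.0),ray("side",(414,258),0.01))
a=np.radians(-4); d=np.array([-np.sin(a),np.cos(a)]); o=np.array([.6246,-.3509])
for y,z in((.09,.181),(.058,.176),(.028,.172)): print(y,L(np.append(o+y*d,z)))
# wheel edges in image: bore lateral offset: wheel far end v and plane
hsv=cv2.cvtColor(im,cv2.COLOR_BGR2HSV); m=cv2.inRange(hsv,(65,60,40),(95,255,255)); m[:160]=0;m[280:]=0;m[:,:300]=0;m[:,340:]=0
v,u=np.nonzero(m); print("wheel top end v",v.min(),u.mean(), np.polyfit(v,u,1)); z0=s["position"][2]-.06
for off in(0,.002): print([proj("wrist",s["position"]+R@[off+.058*np.cos(t),0,.06-.058*np.sin(t)]) for t in(0,.2,.4)])
E
```

```text
22.575 [ 0.6296 -0.2346  0.3214] [1.8000e+02 4.0000e-02 1.7607e+02] [-0.4  0.6 -2.6] 0.008452585119098386 59.230257868766785
peg [ 0.629  -0.2902  0.117 ] [ 0.6242 -0.3534  0.108 ] [0.0048 0.0632 0.009 ]
bottle [ 0.7553 -0.1697  0.    ] [ 0.7508 -0.1759  0.01  ]
0.09 [-0.003  -0.0264  0.1404]
0.058 [-0.003  -0.0584  0.1454]
0.028 [-0.0029 -0.0884  0.1494]
wheel top end v 169 319.26794035414724 [-3.40164976e-03  3.20038397e+02]
[array([318.9, 167.5]), array([318.9, 172.2]), array([318.9, 182.1])]
[array([318.9, 163.8]), array([318.9, 168.3]), array([318.9, 178. ])]
```

Request:
servo_tool(
  targets=[-0.002, -0.01, 0.04, 0, 0.0, -0.002, -0.02, 0.08, 0, 0.0, -0.002, -0.022, 0.115, 0, 0.0, -0.002, -0.024, 0.135, 0, 0.0, -0.002, -0.026, 0.1405, 0, 0.0, -0.002, -0.026, 0.1405, 0, 0.0, -0.002, -0.033, 0.1415, 0, 0.0, -0.002, -0.042, 0.143, 0, 0.0, -0.002, -0.05, 0.144, 0, 0.0, -0.002, -0.058, 0.1455, 0, 0.0, -0.002, -0.058, 0.1455, 0, 0.0],
)

```text
time_s: 24.0
position: [0.6272, -0.2947, 0.175]
ee_rot: [-3.141, -0.0, 3.07]
contact_force: [-0.3, 0.7, -3.0]
gripper_width: 0.0082
grasp_force: 59.2
```

```bash
python3 - <<'E'
from h import *
s=sensors.read_state(); show(s)
P=[]
for n,x,y in(("scene",150,190),("side",370,200)):
    P.append(cv2.resize(read_camera(n)["color"][y:y+100,x:x+100],(400,400),interpolation=cv2.INTER_CUBIC))
cv2.imwrite("pics/f1.png",np.hstack(P))
E
```

```text
24.0 [ 0.6272 -0.2947  0.175 ] [-1.7998e+02 -2.0000e-02  1.7592e+02] [-0.3  0.7 -3. ] 0.008216254761922039 59.21629071235657
```

View pics/f1.png

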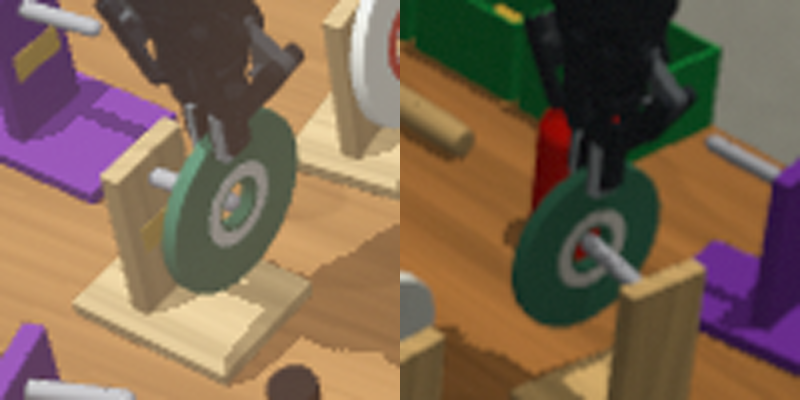

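Request:
servo_tool(
  targets=[0, -0.01, 0.001, 0, 0.0, 0, -0.02, 0.0025, 0, 0.0, 0, -0.03, 0.004, 0, 0.0, 0, -0.032, 0.004, 0, 0.0, 0, -0.032, 0.007, 0, 0.0, 0, -0.032, 0.009, 0, 0.0, 0, -0.032, 0.011, 0, 0.0, 0, -0.032, 0.011, 0, 0.0],
)

```text
time_s: 25.1
position: [0.6255, -0.3251, 0.1645]
ee_rot: [3.141, 0.0, 3.072]
contact_force: [-0.0, 0.5, -1.4]
gripper_width: 0.0085
grasp_force: 59.4
```

Request:
servo_tool(
  targets=[0, 0, 0.001, 0, 0.0, 0, 0, 0.002, 0, 0.0, 0, 0, 0.002, 0, 0.0],
)

```text
time_s: 25.48
position: [0.6257, -0.3253, 0.1639]
ee_rot: [-3.141, 0.001, 3.072]
contact_force: [-4.1, 2.1, 8.8]
gripper_width: 0.0079
grasp_force: 60.8
```

Request:
servo_tool(
  targets=[0, 0, -0.001, 0, 0.0, 0, 0, -0.001, 0, 0.0095, 0, 0, -0.001, 0, 0.012, 0, 0, -0.001, 0, 0.016, 0, 0, -0.001, 0, 0.022, 0, 0, -0.001, 0, 0.03, 0, 0, -0.01, 0, 0.03, 0, 0, -0.03, 0, 0.03, 0, 0, -0.07, 0, 0.03, 0, 0, -0.12, 0, 0.03, 0, 0, -0.16, 0, 0.03, 0, 0, -0.16, 0, 0.03],
)

```text
time_s: 26.98
position: [0.6264, -0.3259, 0.3285]
ee_rot: [-3.139, 0.008, 3.072]
contact_force: [0.7, 0.3, -0.5]
gripper_width: 0.03
grasp_force: 0.0
```

```bash
python3 - <<'E'
from h import *
s,im=wrist(); show(s)
# green on the stand: centroid per camera, triangulated bore centre; lid pane on mat
P=[]
for n,(x,y,w,h) in(("scene",(160,205,80,90)),("side",(395,225,75,80))):
    c=read_camera(n)["color"]; hsv=cv2.cvtColor(c,cv2.COLOR_BGR2HSV); m=cv2.inRange(hsv,(60,60,30),(95,255,255)); k=np.zeros_like(m); k[y:y+h,x:x+w]=m[y:y+h,x:x+w]
    c=max(cv2.findContours(k,cv2.RETR_EXTERNAL,cv2.CHAIN_APPROX_NONE)[0],key=cv2.contourArea); e=cv2.fitEllipse(cv2.convexHull(c)); print(n,e,cv2.contourArea(c)); P.append(e[0])
print(tri(*P))
E
```

```text
26.975 [ 0.6264 -0.3259  0.3285] [-179.84    0.46  176.  ] [ 0.7  0.3 -0.5] 0.029984895111416086 0.0
scene ((188.96958923339844, 229.927001953125), (7.38458776473999, 29.676389694213867), 31.4748477935791) 44.0
side ((423.8616943359375, 269.5486145019531), (25.067615509033203, 45.5837287902832), 42.43093490600586) 519.0
[ 0.6164 -0.3412  0.1191]
```

```bash
python3 - <<'E'
from h import *
s,im=wrist(); show(s)
c=read_camera("scene")["color"]; hsv=cv2.cvtColor(c,cv2.COLOR_BGR2HSV)
m=cv2.inRange(hsv,(50,25,20),(105,255,255)); k=np.zeros_like(m); k[200:300,150:245]=m[200:300,150:245]
k=cv2.morphologyEx(k,cv2.MORPH_CLOSE,np.ones((3,3))); q=max(cv2.findContours(k,cv2.RETR_EXTERNAL,cv2.CHAIN_APPROX_NONE)[0],key=cv2.contourArea); print(cv2.boundingRect(q),cv2.contourArea(q),cv2.fitEllipse(cv2.convexHull(q)))
a=np.radians(-4.1); d=np.array([-np.sin(a),np.cos(a)]); x=np.array([d[1],-d[0]])
for y in(.02,.03):
    ctr=np.append(np.array([.6246,-.3509])+y*d,.112-.008+(y-.03)*.14); t=np.linspace(0,6.28,60)
    pts=np.array([proj("scene",ctr+.058*np.array([x[0]*np.cos(b),x[1]*np.cos(b),np.sin(b)])) for b in t]); print("expected",y,cv2.boundingRect(np.int32(pts)),pts.mean(0))
h2=cv2.cvtColor(im,cv2.COLOR_BGR2HSV); m=cv2.inRange(h2,(60,50,30),(95,255,255)); m[280:]=0
n,l,st,ce=cv2.connectedComponentsWithStats(m); 
for i in range(1,n):
    if st[i,4]>150: print("wrist green",st[i],ce[i])
print("exp",[proj("wrist",np.append(np.array([.6246,-.3509])+.025*d+r*x,z)) for r,z in((-.058,.104),(0,.162))])
E
```

```text
27.125 [ 0.6251 -0.3254  0.3223] [ 1.7999e+02 -1.0000e-02  1.7600e+02] [ 0.5 -0.9  0.1] 0.0302433419458443 0.0
(181, 217, 20, 39) 94.5 ((193.05502319335938, 236.40542602539062), (22.074819564819336, 41.55891799926758), 22.250911712646484)
expected 0.02 (179, 215, 32, 46) [194.845      238.22333333]
expected 0.03 (182, 216, 32, 46) [198.09333333 239.29666667]
wrist green [ 309  153   21  110 1550] [317.98709677 207.00580645]
exp [array([318.5, 151.7]), array([318.4, 223.5])]
```

```bash
python3 -c "
from h import *
print(workorder.hand_in())"
```

```text
the job is handed in; nothing more can be done
None
```

The job is handed in: the green wheel hangs on the empty peg and the lid lies flat, tub side down, within about 3 mm of the mat's middle, but my first try at tipping lifted the lid level off the rim, so I re-seated it and then tipped it to about 52° with its far edge on the rim before lifting it off.

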